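# Square-check the welded corners and slide the pieces on

### The arm

A 7-joint arm with a two-finger parallel gripper is mounted at the origin on the work surface. World frame = base frame: x ahead of the robot, y to its left, z up, the work surface at z = 0. Lengths are in m, angles in degrees, forces in N, time in s.
With the tool pointing down it reaches from about 0.35 to 0.775 m from the base axis. Payload 3.1 kg.
Tool frame: the origin (TCP) lies between the finger pads; the fingertips stand 14 mm ahead of it and the grasp point (between the pads) lies 5 mm behind it (robot.finger_overhang is the distance from the TCP to the fingertips, in m); z points along the fingers, y is the line along which they close (so a half turn about z gives the same grasp; the last joint's range is limited). The gripper opens to 85 mm and grips with 20 to 120 N. Pads are 22 mm wide; open, the fingers measure 114 mm over their backs; the gripper's body (76 mm by 85 mm) begins 54 mm behind the grasp point. The pads swing forward as they close: fully open they stand 13 mm farther back than shut.
Start: joints at [-2.389, 17.813, 0.802, 86.603, -0.252, 75.585, -1.558], TCP at [0.55, 0, 0.245] pointing down, gripper open.
Joint ranges: [-154.91, 154.91], [-16.99, 109.72], [-72.82, 74.43], [7.12, 147.25], [-82.49, 262.49], [11.32, 116.49], [-174.64, 174.64]. Speed limits (degrees/s): [159.86, 159.86, 180, 180, 180, 180, 180].

### API

Orientations are given as [roll, pitch, yaw] about the fixed x, y, z axes, in that order (R = Rz(yaw) Ry(pitch) Rx(roll)).
In Python, from rig import robot, planner, imaging, ticket, readout gives the robot as it stands. Calls block until the motion is done:
- robot.goto(position, orientation): joint-space move of the TCP to a pose.
- robot.move_linear(position, v=0.15, rotation=None, until_force=None): straight line of the TCP; rotation=None keeps the orientation; v is the mean speed in m/s. With until_force (N) it stops when the force on the tool has changed by that much, and returns True; else False.
- robot.move_j(angles): joint-space move.
- robot.ungrasp() and robot.close(): open the fingers fully, or close them until they stop; the grip force is fixed at half the most.
- robot.wait(seconds).
- planner.inverse_kinematics(position, orientation): joint angles nearest the present ones, or None.
- imaging.camera(name): name is "scene" or "side" or "wrist"; returns (picture, depth): 480x640x3 uint8, blue, green, red; 480x640 float32, m along the optical axis (not along the pixel's ray), 0 where there is no reading.
- imaging.camera_params(name): a dict with "mtx" (3x3 intrinsics, pixels), "extrinsics" (4x4, takes a point from camera to world coordinates). Camera axes: x right, y down, z forward; pixel columns grow to the right and rows downward; lengths in m; the calibration is good to about 2 mm. The wrist camera is an equidistant fisheye: a pixel r from the principal point sees the ray r / f radians off the axis. A picture is of the moment at which its call begins: read the wrist's pose just before it. camera_params takes no time and is no camera call; for the wrist camera it gives the pose at the moment of the call.
A pose or a line that the arm cannot do raises robot.IKError and nothing moves.
- ticket.sign_off(): hands the job in; it is judged then, once.
Readings, each from a call of its own:
- readout.current_t(): time.
- readout.current_joints(): joint angles.
- readout.current_qvel(): joint speeds.
- readout.current_effort(): joint torques, N m.
- readout.current_ee_pos(): TCP position.
- readout.current_tool_rot(): TCP orientation.
- readout.current_wrist_force(): force on the tool from outside, world axes, zero at the start.
- readout.current_ft_torque(): the same for the moment, N m.
- readout.current_finger_gap(): finger opening in m.
- readout.current_grasp_force(): force on a finger pad.
Only numpy, scipy, OpenCV 4.12 (cv2) and the standard library are available. Lean on these libraries where they do the work, as an engineer would, in place of code of your own. Each camera call takes 0.05 s, during which the arm holds its last target. There are 200 camera calls.

### The job

Working from the robot's left to its right, check the welded corner of every workpiece: hold the square flat, low over the bench, and press it, for about a second, flush and without gaps against both faces that meet at the bright ground seam. Once checked, slide each workpiece along the bench, without lifting or tipping it, squarely into the chalk rectangle behind it, and leave the square lying flat in its own L-shaped chalk outline; leave the other things on the bench where they are.

Things in the scene. Friction and masses are not known exactly. Their poses are not given: they have to be found in the camera images.
- square: aluminium square lying flat, 0.34 kg: an L-shaped plate 12 mm thick, both arms 40 mm wide and 130 mm long outside (90 mm inside). Origin on its underside, below the middle of the L's 40 x 40 mm corner patch. x along one arm (from -20 to +110 mm), -y along the other (from +20 to -110 mm), z up.
- square_grip (a point): middle of the square's upright grip rib, 34 mm above the square's origin. The rib stands on the corner patch, 44 mm long, 14 mm thick, from 12 to 52 mm above the bench, and runs along the L's diagonal (the square's own (+1,-1,0) direction). Same axes as the square.
- square_corner (a point): inner corner of the square, between its two inner edges, 6 mm above its underside, at (+20, -20, -28) mm from square_grip in the square's axes. When the square is flush on a piece, its axes are parallel to the piece's and this point is at the piece's seam point.
- centre_left (a point): left-hand (+y) workpiece, may be absent: closed folded steel box, 100 long (x) x 60 wide (y) x 60 tall mm, dark steel, 0.7 to 0.9 kg, standing loose on the bench (it shifts at about 5 to 9 N). Point at its centre, half-way up. x along its length, y across, z up; turned at most 0.4 rad from the bench's axes at the start.
- seam_left (a point): foot (6 mm above the underside) of that workpiece's welded upright edge, the (-x,+y) edge, which has a bright ground seam 12 mm wide on each face; it is at (-50, +30) mm from the centre in the piece's axes. The faces to check are the -x face and the +y face that meet here.
- piece_left: that workpiece; origin at the centre of its underside, same axes
- outline_left (a point): centre of the chalk rectangle on the bench behind that workpiece (flat, fixed), drawn 15 mm outside the footprint 100 (x) x 60 (y) mm
- centre_mid (a point): middle workpiece, may be absent: steel channel open at the top and at its +x end, 110 long (x) x 56 wide (y) x 55 tall, walls 6 mm, dark steel, 0.7 to 0.9 kg, standing loose on the bench (it shifts at about 5 to 9 N). Point at its centre, half-way up. x along its length, y across, z up; turned at most 0.4 rad from the bench's axes at the start.
- seam_mid (a point): foot (6 mm above the underside) of that workpiece's welded upright edge, the (-x,+y) edge, which has a bright ground seam 12 mm wide on each face; it is at (-55, +28) mm from the centre in the piece's axes. The faces to check are the -x face and the +y face that meet here.
- piece_mid: that workpiece; origin at the centre of its underside, same axes
- outline_mid (a point): centre of the chalk rectangle on the bench behind that workpiece (flat, fixed), drawn 15 mm outside the footprint 110 (x) x 56 (y) mm
- centre_right (a point): right-hand (-y) workpiece, may be absent: rectangular steel tube lying down, open at both ends, 90 long (x) x 64 wide (y) x 50 tall, walls 5 mm, dark steel, 0.7 to 0.9 kg, standing loose on the bench (it shifts at about 5 to 9 N). Point at its centre, half-way up. x along its length, y across, z up; turned at most 0.4 rad from the bench's axes at the start.
- seam_right (a point): foot (6 mm above the underside) of that workpiece's welded upright edge, the (-x,+y) edge, which has a bright ground seam 12 mm wide on each face; it is at (-45, +32) mm from the centre in the piece's axes. The faces to check are the -x face and the +y face that meet here.
- piece_right: that workpiece; origin at the centre of its underside, same axes
- outline_right (a point): centre of the chalk rectangle on the bench behind that workpiece (flat, fixed), drawn 15 mm outside the footprint 90 (x) x 64 (y) mm
- rest_grip (a point): the L-shaped chalk outline for the square (flat, fixed, drawn 12 mm outside it), at one side of the bench: this point on the bench is where the point below square_grip belongs; x and -y run along the L's arms as on the square
- rest_corner (a point): the place in that outline of the square's inner corner, at (+20, -20) mm from rest_grip in its axes
- pliers: bystander, loose: red-handled pliers, 180 mm, lying between left and middle lanes
- brush: bystander, loose: wire brush, 150 mm, lying between the middle and right lanes
- tape: bystander, loose: grey round tape measure, 60 mm across, 28 mm tall, left of the left rectangle
- mug: bystander, loose: white metal cup, 64 mm wide, 65 mm tall, right of the right rectangle
- spray: bystander, loose: grey can, 56 mm wide and 150 mm tall, standing at the left
- magnet: bystander, loose: grey L-shaped welding magnet, 90 x 80 x 30 mm, at the right
Things that resemble listed ones, but are neither listed nor needed, are in the scene too. Leave any green look-alike of the piece_left alone.

How it is judged:
By the outcome, as a careful person would: the job done as asked, in the order asked, and still so for the second after the job is handed in, with the robot touching nothing.
Of piece_left, piece_mid, piece_right only 2 to 3 are there at a start; the rules pass over those that are not, and their reading is None.
At some moment in a run one of piece_left, piece_mid, piece_right, square may be knocked a few centimetres aside while the robot is not near it.
It also fails if it takes over 210 s, if anything falls off the work surface, if the arm or the gripper's body presses on something with over 40 N, if the wrist force passes 120 N, or if a joint passes its speed limit or range.

## Working session

There is one attempt and no reset: what is moved stays moved. The work goes in short steps, each a Python script; the robot and the scene stay as the last script left them, time stands still between calls to the robot, and variables do not carry over. Pictures are saved under pics/ and viewed, at most 14 in all, crops included, and the job is handed in when it is done.

```bash
ls; mkdir -p pics
python3 - <<'E'
from rig import robot, planner, imaging, ticket, readout
import cv2,numpy as np
print(readout.current_t(),readout.current_tool_rot())
for n in ["scene","side","wrist"]:
    p=imaging.camera_params(n);im,d=imaging.camera(n)
    cv2.imwrite(f"pics/{n}0.png",im);np.save(f"pics/{n}0.npy",d)
    print(n,np.round(p["mtx"],1).tolist(),np.round(p["extrinsics"],4).tolist())
E
```

```text
pics
0.0 [-1.79861865e+02  6.01459282e-03  9.00068820e+01]
scene [[606.8, 0.0, 323.8], [0.0, 606.8, 239.8], [0.0, 0.0, 1.0]] [[0.2066, 0.8461, -0.4914, 1.2354], [0.9784, -0.1755, 0.1093, -0.1457], [0.0062, -0.5034, -0.864, 1.3438], [0.0, 0.0, 0.0, 1.0]]
side [[503.3, 0.0, 321.2], [0.0, 503.3, 235.3], [0.0, 0.0, 1.0]] [[-0.7322, -0.5335, 0.4234, -0.0889], [-0.681, 0.5657, -0.4649, 0.6523], [0.0085, -0.6288, -0.7776, 1.1565], [0.0, 0.0, 0.0, 1.0]]
wrist [[371.6, 0.0, 314.7], [0.0, 371.6, 241.7], [0.0, 0.0, 1.0]] [[1.0, 0.0014, -0.0016, 0.5491], [0.0009, -0.96, -0.2799, 0.069], [-0.002, 0.2799, -0.96, 0.3717], [0.0, 0.0, 0.0, 1.0]]
```

View pics/scene0.png

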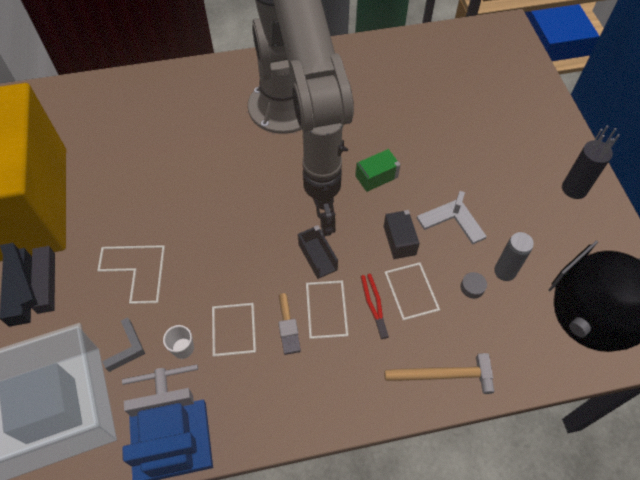

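View pics/side0.png

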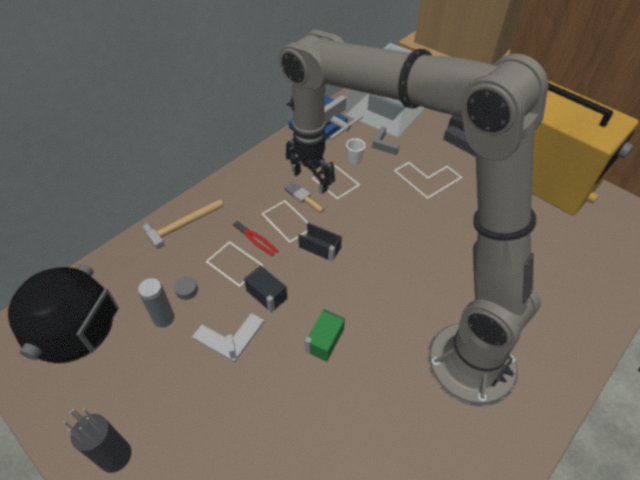

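Scene view: green decoy at (378,170), left piece at (402,233), channel at (318,250), and no right piece. The square is at (455,215), with the rest outline at (135,272) and rectangles at (412,290), (327,309) and (233,330). The side view agrees. Next I'll measure from both calibrated depth views.

```bash
cat > h.py <<'E'
from rig import robot, planner, imaging, ticket, readout
import cv2,numpy as np
def cloud(n,im=None,d=None):
    """world xyz image from depth (pinhole cameras) plus picture"""
    p=imaging.camera_params(n)
    if im is None: im,d=imaging.camera(n)
    K,E=p["mtx"],p["extrinsics"]; v,u=np.mgrid[0:480,0:640]
    c=np.stack([(u-K[0,2])/K[0,0]*d,(v-K[1,2])/K[1,1]*d,d],-1)
    w=c@E[:3,:3].T+E[:3,3]; w[d<=0]=np.nan
    return im,w
def plane(n,uv,z):
    """intersect pixel rays of a pinhole camera with height z"""
    p=imaging.camera_params(n);K,E=p["mtx"],p["extrinsics"]
    uv=np.atleast_2d(np.asarray(uv,float))
    r=np.c_[(uv-K[:2,2])/[K[0,0],K[1,1]],np.ones(len(uv))]@E[:3,:3].T
    return (E[:3,3]+r*((z-E[2,3])/r[:,2:]))[:,:2]
def rect(xy):
    """centre, (long, short), yaw in (-90,90] of the long side, from world xy points"""
    (cx,cy),(w,h),a=cv2.minAreaRect((xy*1000).astype(np.float32))
    if w<h: w,h,a=h,w,a+90
    return np.round([cx,cy,w,h,(a+89.9)%180-89.9],1)
E
python3 - <<'E'
from h import *
for n in ["scene","side"]:
    im=cv2.imread(f"pics/{n}0.png");d=np.load(f"pics/{n}0.npy")
    _,w=cloud(n,im,d); z=w[...,2]; x,y=w[...,0],w[...,1]
    b=(x>.3)&(x<.95)&(abs(y)<.5)
    print(n,"bench z",np.nanmedian(z[b]),np.nanstd(z[b&(z<.006)]))
    # raised blobs
    def blobs(m,tag,amin=60,h=None):
        k,l,s,c=cv2.connectedComponentsWithStats(m.astype(np.uint8))
        for i in range(1,k):
            if s[i,4]<amin: continue
            q=l==i
            xy=w[q][:,:2] if h is None else plane(n,np.argwhere(q)[:,::-1],h)
            print(tag,np.round(c[i]),s[i,4],rect(xy),"z",np.round(np.percentile(z[q],[50,95]),3))
    blobs(b&(z>.04)&(z<.075),"top")
    blobs(b&(z>.008)&(z<.018),"plate")
    white=(im.min(2)>165)&b&(z<.006)
    blobs(white,"chalk",60,0.0)
E
```

```text
scene bench z 0.0008426059414290421 0.1901850145764458
top [378. 169.] 575 [315.4 207.4 108.8  49.9 -79.2] z [0.059 0.065]
top [459. 199.] 94 [449.1 385.3  49.1  14.  -31.7] z [0.052 0.057]
top [401. 230.] 994 [ 5.109e+02  2.129e+02  1.068e+02  6.290e+01 -4.000e-01] z [0.06  0.065]
top [316. 245.] 391 [515.8  -3.  115.1  58.   14.3] z [0.053 0.059]
top [507. 267.] 185 [663.6 434.3  54.6  27.9  46.9] z [0.057 0.073]
top [177. 338.] 363 [ 688.4 -356.    62.6   61.3   36.5] z [0.059 0.067]
top [139. 378.] 108 [ 765.4 -443.4   70.9   14.3   87.4] z [0.073 0.075]
top [186. 421.] 64 [ 8.734e+02 -3.538e+02  4.510e+01  1.600e+00  2.000e-01] z [0.058 0.074]
plate [453. 219.] 984 [502.8 352.4 133.9 132.4  13.5] z [0.013 0.017]
plate [374. 304.] 474 [676.9 102.7 166.8  34.9  -2.7] z [0.012 0.016]
plate [284. 311.] 117 [ 645.4 -106.2   79.7   26.5   -4.9] z [0.015 0.018]
plate [290. 343.] 219 [ 7.277e+02 -1.103e+02  5.660e+01  3.920e+01  2.000e-01] z [0.015 0.018]
chalk [180. 344.] 73 [ 677.1 -362.7   34.1   21.2  -78. ] z [0.003 0.006]
side bench z -6.734998194724007e-05 0.0025192323333226205
t
[... 376 characters left out ...]
p [321. 326.] 485 [309.  207.7 102.5  43.8 -73.4] z [0.059 0.062]
top [230. 344.] 113 [445.4 385.3  46.9  14.  -31.5] z [0.051 0.053]
plate [385. 148.] 63 [ 636.5 -459.    90.    18.1   24.6] z [0.014 0.018]
plate [303. 196.] 256 [ 675.5 -108.5  151.9   43.4   -2. ] z [0.015 0.018]
plate [192. 220.] 186 [856.  188.2 210.9  14.1  79.8] z [0.014 0.018]
plate [253. 234.] 180 [673.5 103.8 165.8  27.8   5.9] z [0.011 0.014]
plate [262. 247.] 63 [629.6 114.3  85.9  10.9   2.7] z [0.011 0.014]
plate [315. 251.] 75 [504.4  22.2 107.7  12.3  19.2] z [0.012 0.017]
plate [246. 333.] 531 [456.3 340.8 130.7  41.9 -77.1] z [0.011 0.015]
plate [213. 340.] 534 [495.9 397.7 118.4  42.7  14.2] z [0.011 0.015]
```

Run:
```python
from h import *
for n in ["scene","side"]:
    im=cv2.imread(f"pics/{n}0.png");d=np.load(f"pics/{n}0.npy")
    _,w=cloud(n,im,d); z=w[...,2]; x,y=w[...,0],w[...,1]
    b=(x>.4)&(x<.95)&(y<.4)&(y>-.6)
    g=im.min(2); th=cv2.morphologyEx(g,cv2.MORPH_TOPHAT,np.ones((9,9),np.uint8))
    m=((th>35)&b&(z<.006)).astype(np.uint8); m=cv2.morphologyEx(m,cv2.MORPH_CLOSE,np.ones((3,3),np.uint8))
    k,l,s,c=cv2.connectedComponentsWithStats(m,connectivity=8)
    for i in range(1,k):
        if s[i,4]<80: continue
        xy=plane(n,np.argwhere(l==i)[:,::-1],0)
        print(n,np.round(c[i]),s[i,4],rect(xy))
        hull=cv2.approxPolyDP((xy*1000).astype(np.float32)[cv2.convexHull((xy*1000).astype(np.float32),returnPoints=False)[:,0]],12,True)[:,0]
        print(hull.round().tolist())
```

```text
scene [138. 275.] 481 [ 467.9 -469.1  161.1  160.8  -10.1]
[[559.0, -406.0], [403.0, -380.0], [397.0, -537.0], [442.0, -545.0], [549.0, -470.0]]
scene [412. 291.] 432 [653.6 205.2 136.5  97.2   4.5]
[[723.0, 164.0], [716.0, 256.0], [583.0, 245.0], [590.0, 155.0]]
scene [371. 294.] 103 [640.7 105.3  93.6   9.4   2.8]
[[687.0, 107.0], [594.0, 105.0]]
scene [326. 310.] 491 [658.7  -9.4 147.1  92.7  -7.8]
[[735.0, 24.0], [592.0, 45.0], [582.0, -44.0], [722.0, -64.0]]
scene [233. 330.] 492 [ 664.4 -234.9  126.7  100.3   -6.3]
[[732.0, -196.0], [609.0, -180.0], [597.0, -275.0], [719.0, -292.0]]
scene [180. 344.] 101 [ 677.9 -360.5   38.9   19.3  -72.4]
[[686.0, -378.0], [672.0, -342.0]]
side [421. 175.] 236 [ 466.5 -470.3  161.6  159.3   80.5]
[[555.0, -408.0], [401.0, -379.0], [402.0, -539.0], [435.0, -547.0], [542.0, -473.0]]
side [344. 184.] 131 [ 658.2 -236.4  119.8  101.3   -6.3]
[[712.0, -291.0], [648.0, -187.0], [605.0, -186.0], [597.0, -278.0]]
side [282. 218.] 238 [657.  -11.6 147.7  93.3  -7.4]
[[724.0, -61.0], [729.0, 24.0], [590.0, 37.0], [610.0, -50.0]]
side [231. 262.] 282 [652.6 203.1 137.1  97.4   4.3]
[[722.0, 161.0], [711.0, 255.0], [583.0, 245.0], [591.0, 152.0]]
```

```bash
cat >> h.py <<'E'
def tops(specs=(("left",.06,.21),("mid",.055,0.)),saved=False):
    """top-face rectangles of the pieces near given y, in both fixed views"""
    for n in ["scene","side"]:
        im,w=cloud(n,*( (cv2.imread(f"pics/{n}0.png"),np.load(f"pics/{n}0.npy")) if saved else ()))
        for name,h,y0 in specs:
            z=w[...,2]
            m=(abs(z-h)<.006)&(abs(w[...,1]-y0)<.09)&(w[...,0]>.42)&(w[...,0]<.8)&(im.max(2)<140)
            k,l,s,c=cv2.connectedComponentsWithStats(m.astype(np.uint8))
            if k<2: print(n,name,None);continue
            i=1+s[1:,4].argmax(); print(n,name,s[i,4],rect(plane(n,np.argwhere(l==i)[:,::-1],h)),np.round(np.nanmedian(z[l==i]),4))
def pose(xyz,yaw,linear=False,v=.15):
    o=[180,0,yaw]
    robot.move_linear(list(xyz),v=v,rotation=o) if linear else robot.goto(list(xyz),o)
def F(): return np.round(readout.current_wrist_force(),1)
E
python3 - <<'E'
from h import *
tops(saved=True)
for p,y in [((.447,.385,.03),148.4),((.44,.263,.1),135),((.44,.263,.1),-45),((.430,-.418,.03),125),((.51,.21,.04),0),((.51,.21,.04),180)]:
    q=planner.inverse_kinematics(list(p),[180,0,y]); print(p,y,None if q is None else np.round(q))
pose((.447,.385,.14),148.4)
p=imaging.camera_params("wrist");im,d=imaging.camera("wrist");cv2.imwrite("pics/w1.png",im)
print(np.round(p["extrinsics"],4).tolist(),readout.current_t(),readout.current_ee_pos(),readout.current_tool_rot(),F())
E
```

```text
scene left 839 [513.2 211.7 105.7  62.1  -0. ] 0.06
scene mid 266 [517.   -2.9 112.1  57.7  14.4] 0.0542
side left 750 [ 5.059e+02  2.135e+02  1.024e+02  6.220e+01 -1.000e-01] 0.0586
side mid 229 [510.1  -0.6 112.7  61.7  14.8] 0.0534
(0.447, 0.385, 0.03) 148.4 [-30.  35. -18.  94.  13.  52.   6.]
(0.44, 0.263, 0.1) 135 [-21.  22. -15. 104.   7.  55.   6.]
(0.44, 0.263, 0.1) -45 [ -42.   21.   12.  104.   -5.   55. -163.]
(0.43, -0.418, 0.03) 125 [37. 35.  8. 93. -6. 52. 82.]
(0.51, 0.21, 0.04) 0 [ -31.   30.    9.  101.   -6.   50. -109.]
(0.51, 0.21, 0.04) 180 [-11.  31. -18. 100.  12.  51.  56.]
[[0.5269, 0.8157, 0.2387, 0.3883], [0.85, -0.5053, -0.1492, 0.4186], [-0.001, 0.2815, -0.9596, 0.2676], [0.0, 0.0, 0.0, 1.0]] 1.725 [0.44920305 0.3828868  0.1404159 ] [1.79991794e+02 1.20953984e-01 1.48149657e+02] [-0.6  0.3  0.6]
```

View pics/w1.png

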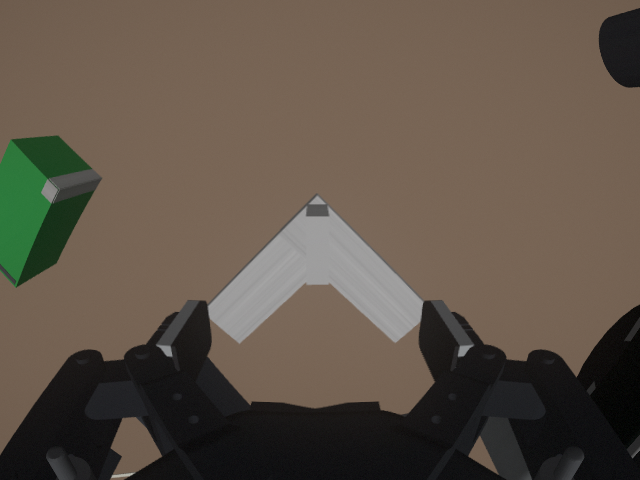

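```bash
cat >> h.py <<'E'
def wplane(uv,z,p=None):
    """wrist fisheye pixel -> world xy at height z"""
    p=p or imaging.camera_params("wrist");K,E=p["mtx"],p["extrinsics"]
    a=cv2.fisheye.undistortPoints(np.float64(uv).reshape(-1,1,2),K,np.zeros(4)).reshape(-1,2)
    r=np.c_[a,np.ones(len(a))]@E[:3,:3].T
    return (E[:3,3]+r*((z-E[2,3])/r[:,2:]))[:,:2]
E
python3 - <<'E'
from h import *
print(readout.current_ee_pos(),readout.current_tool_rot())
w=wplane([[317,216],[317,283]],.052)*1000; print(w, w.mean(0), np.linalg.norm(w[1]-w[0]))
print(wplane([[317,194],[240,342],[394,342]],.012)*1000)
E
```

```text
[0.44920305 0.3828868  0.1404159 ] [1.79991794e+02 1.20953984e-01 1.48149657e+02]
[[429.16055428 394.68106426]
 [465.67277106 372.12960684]] [447.41666267 383.40533555] 42.91515124635267
[[423.39931417 398.48858502]
 [492.07395738 282.63207829]
 [558.13175918 388.95384308]]
```

```bash
cat >> h.py <<'E'
def exact(xyz,yaw,v=.05,n=2):
    """linear move, then repeat with the read error taken off the command"""
    xyz=np.array(xyz,float);c=xyz.copy();cy=yaw
    for i in range(n+1):
        pose(c,cy,True,v); robot.wait(.2)
        e=xyz-readout.current_ee_pos(); c=c+e
        cy+=(yaw-readout.current_tool_rot()[2]+180)%360-180
        if abs(e).max()<.0005: break
    return np.round(e*1000,2)
E
python3 - <<'E'
from h import *
print(exact((.4474,.3836,.07),148.4),F())
print(exact((.4474,.3836,.032),148.4),F())
robot.close(); print(readout.current_finger_gap(),readout.current_grasp_force(),F(),readout.current_ee_pos(),readout.current_tool_rot())
print(exact((.4474,.3836,.10),148.4,.1),F(),readout.current_t())
tops()
im,w=cloud("side"); z=w[...,2]
m=(abs(w[...,0]-.46)<.15)&(abs(w[...,1]-.38)<.12)
cv2.imwrite("pics/s2.png",cv2.resize(im[200:440,100:420],(800,600)))
E
```

```text
[-0.11 -0.13 -0.25] [0.2 0.1 0.3]
[-0.25 -0.23 -0.45] [ 0.1  0.2 -0.5]
0.013220237716113054 58.89153778553009 [0.7 0.4 0.4] [0.44761377 0.38412452 0.03225983] [1.79935308e+02 2.79627590e-03 1.48414373e+02]
[-0.04  0.01 -0.02] [ 0.8 -0.1 -2.6] 7.1667
scene left 850 [512.5 211.9 104.3  61.7  -0. ] 0.06
scene mid 283 [517.9  -2.8 114.3  58.1  15.3] 0.0542
side left 763 [ 5.048e+02  2.139e+02  1.045e+02  6.300e+01 -1.000e-01] 0.0586
side mid 226 [ 5.108e+02 -1.000e-01  1.114e+02  6.220e+01  1.450e+01] 0.0532
```

View pics/s2.png

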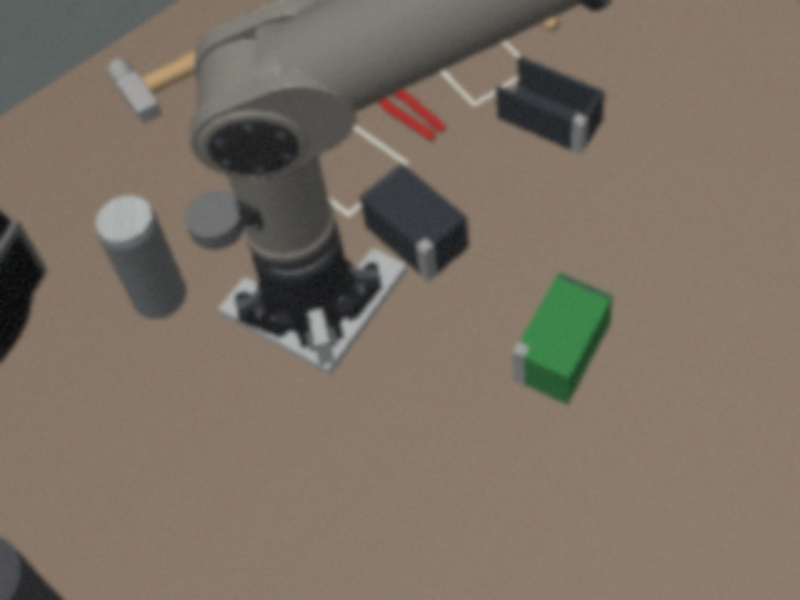

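The picture shows the square held level at about (320,310) in the crop. The left box, with its seam at (427,258), and the channel are undisturbed. Next I'll check the left piece.

Run:
```python
from h import *
Z=.035
pose((.419,.283,.10),135); print(exact((.419,.283,Z),135),F())
def touch(dx,dy,f=2.5):
    p=np.array(readout.current_ee_pos()); p0=F()
    h=robot.move_linear(list(p+[dx,dy,0]),v=.012,until_force=f,rotation=[180,0,135])
    robot.wait(.2); print(h,np.round(np.array(readout.current_ee_pos())*1000,1),p0,F(),np.round(readout.current_ft_torque(),2)); return h
h=touch(.035,0)
p=np.array(readout.current_ee_pos()); 
robot.move_linear(list(p-[.003,0,0]),v=.02)
h=touch(0,-.035)
print(readout.current_tool_rot(),readout.current_t())
im,_=imaging.camera("side");a,_=imaging.camera("wrist")
cv2.imwrite("pics/s3.png",np.hstack([cv2.resize(im[240:360,180:340],(400,300)),cv2.resize(a,(400,300))]))
```

```text
[-0.15 -0.1  -0.25] [-0.3 -0.3 -2.3]
True [438.7 281.7  33. ] [-0.3 -0.3 -2.3] [ 0.5 -0.2 -3.1] [0.04 0.1  0.02]
True [434.9 262.   32.2] [-0.4  0.7 -2.5] [0.3 1.1 1.5] [ 0.24 -0.51  0.01]
[-1.79879261e+02 -1.33950378e-01  1.35000037e+02] 13.65
```

View pics/s3.png

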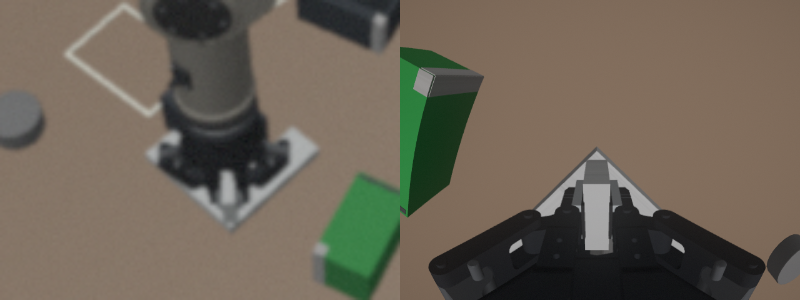

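```bash
cat >> h.py <<'E'
def exactc(xyz,yaw,v=.05,n=3):
    xyz=np.array(xyz,float);c=xyz.copy();cy=yaw
    for i in range(n+1):
        pose(c,cy,True,v); robot.wait(.2)
        e=xyz-readout.current_ee_pos(); ey=(yaw-readout.current_tool_rot()[2]+180)%360-180
        if abs(e).max()<.0004 and abs(ey)<.1: break
        if i<n: c=c+e; cy+=ey
    return c,cy
def press(c,cy,yaw0,u,steps,mm=.0005,fmax=4,f0=None):
    """step the command along u (square's axes) until the force against it reaches fmax"""
    f0=F() if f0 is None else f0; a=np.radians(yaw0); u=np.array([[np.cos(a),-np.sin(a)],[np.sin(a),np.cos(a)]])@u
    for i in range(steps):
        c=c+np.r_[u*mm,0]; pose(c,cy,True,.02); robot.wait(.1)
        f=(F()-f0); r=-(f[:2]@u)/np.linalg.norm(u)
        if r>fmax: break
    print("press",i,"r",round(r,1),"f",f,"tcp",np.round(np.array(readout.current_ee_pos())*1000,1),"cmd",np.round(c*1000,1))
    return c
E
python3 - <<'E'
from h import *
p=np.array(readout.current_ee_pos()); pose(p+[-.003,.004,.003],135,True)
c,cy=exactc((.4345,.267,.0345),135); f0=F(); print(f0,readout.current_ee_pos())
c=press(c,cy,0,[1,0],20,f0=f0)
c=press(c,cy,0,[0,-1],20,f0=f0)
print(readout.current_tool_rot(),readout.current_t())
E
```

```text
[ 0.5  1.2 -3.5] [0.43437772 0.26681304 0.03432419]
press 14 r 5.9 f [-5.9 -0.9  3.6] tcp [440.8 267.1  34.4] cmd [442.  267.   34.5]
press 19 r 3.0 f [ 1.   3.  -1.8] tcp [442.4 257.3  34.7] cmd [442.  257.   34.5]
[1.79942370e+02 1.49808566e-02 1.35009494e+02] 26.7
```

Run:
```python
from h import *
cy=135;c=np.array([.442,.257,.0345]);f0=np.array([.5,1.2,-3.5])
c=press(c,cy,0,[0,-1],8,.001,5.5,f0=f0)
c=press(c,cy,0,[1,0],5,.001,5.5,f0=f0)
c=press(c,cy,0,[1,-1],3,.0007,9,f0=f0)
for i in range(3): robot.wait(.5); print(F()-f0,np.round(readout.current_ft_torque(),2))
print(readout.current_ee_pos(),readout.current_tool_rot(),readout.current_t())
im,_=imaging.camera("scene");cv2.imwrite("pics/s4.png",cv2.resize(im[150:300,330:530],(800,600),interpolation=cv2.INTER_CUBIC))
```

```text
press 7 r 4.2 f [-0.4  4.2  0.4] tcp [441.9 249.5  34.7] cmd [442.  249.   34.5]
press 2 r 6.3 f [-6.3  4.9  5.6] tcp [442.2 249.7  34.6] cmd [445.  249.   34.5]
press 2 r 8.6 f [-7.4  4.8  5.8] tcp [443.4 248.5  34.7] cmd [447.1 246.9  34.5]
[-7.3  5.8  6.1] [1.3  1.31 0.12]
[-7.1  5.8  6.8] [1.27 1.33 0.14]
[-7.7  5.7  6.6] [1.38 1.28 0.09]
[0.44340763 0.24850577 0.0346578 ] [-179.78137509   -0.2592274   135.07616966] 33.1
```

View pics/s4.png

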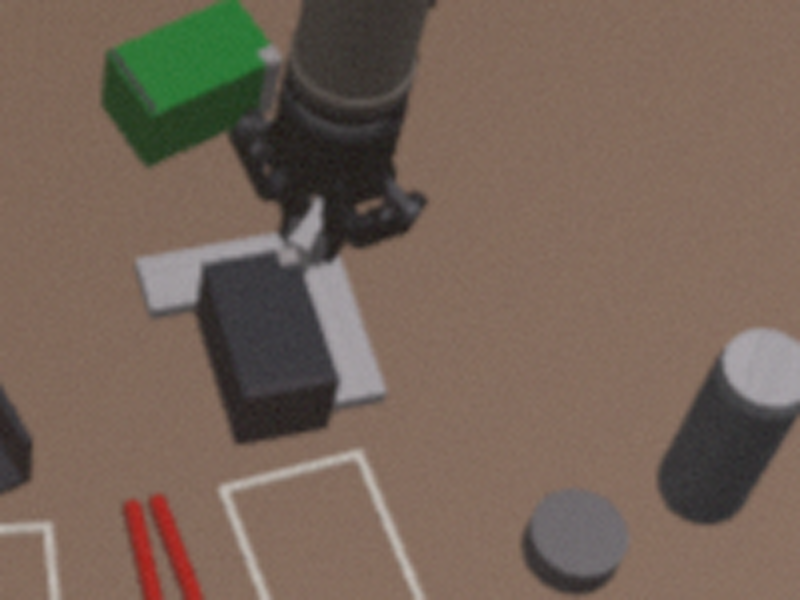

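Run:
```python
from h import *
p=np.array([.4434,.2485,.0345]); pose(p+[-.015,.015,.0],135,True,.1); pose(p+[-.015,.015,.085],135,True,.2)
tops()
pose((.4145,.034,.12),149.7); pose((.4145,.034,.05),149.7,True)
tops(specs=(("left",.06,.20),))
print(readout.current_t())
c,cy=exactc((.4145,.034,.0345),149.7); f0=F(); print(f0,c,cy)
c=press(c,cy,14.7,[0,-1],22,.001,5.5,f0=f0)
c=press(c,cy,14.7,[0,-1],4,.001,20,f0=f0)
print(readout.current_t()); np.save("c.npy",np.r_[c,cy,f0])
```

```text
scene left 835 [5.160e+02 1.986e+02 1.053e+02 6.250e+01 2.000e-01] 0.0596
scene mid 164 [519.8  -8.2 114.8  47.9  13.5] 0.0545
side left 12 [555.1 222.5  11.9   8.4 -83.2] 0.0586
side mid 229 [ 5.105e+02 -3.000e-01  1.118e+02  6.220e+01  1.480e+01] 0.0529
scene left 862 [5.162e+02 1.986e+02 1.063e+02 6.230e+01 2.000e-01] 0.06
side left 742 [5.092e+02 2.006e+02 1.024e+02 6.330e+01 3.000e-01] 0.0587
35.8583
[-0.6 -0.4 -4. ] [0.4145 0.034  0.0345] 149.7
press 21 r 3.7 f [0.4 3.9 0.2] tcp [420.2  12.5  34.5] cmd [420.1  12.7  34.5]
press 3 r 4.6 f [-0.8  4.5  0.9] tcp [421.1   8.8  34.5] cmd [421.1   8.9  34.5]
45.6167
```

Run:
```python
from h import *
d=np.load("c.npy");c,cy,f0=d[:3],d[3],d[4:]
c=press(c,cy,14.7,[1,0],17,.001,5,f0=f0)
c=press(c,cy,14.7,[1,0],3,.001,9,f0=f0)
c=press(c,cy,14.7,[0,-1],3,.001,5,f0=f0)
c=press(c,cy,14.7,[1,-1],2,.0007,9,f0=f0)
for i in range(3): robot.wait(.5); print(F()-f0)
print(readout.current_ee_pos(),readout.current_tool_rot(),readout.current_t())
np.save("c.npy",np.r_[c,cy,f0])
im,_=imaging.camera("scene");cv2.imwrite("pics/s5.png",cv2.resize(im[180:300,230:390],(800,600),interpolation=cv2.INTER_CUBIC))
```

```text
press 16 r 5.8 f [-6.3  1.   5.9] tcp [435.2  12.8  34.1] cmd [437.5  13.2  34.5]
press 2 r 5.3 f [-5.8  1.4  3.8] tcp [437.8  13.   33.8] cmd [440.4  13.9  34.5]
press 2 r 2.0 f [-0.5  1.9 -2.1] tcp [441.6  11.3  34.6] cmd [441.2  11.   34.5]
press 1 r 3.7 f [-2.8  2.5  0.8] tcp [443.1  10.2  34.6] cmd [442.9  10.   34.5]
[-2.7  2.9  1.6]
[-2.4  5.3  1.6]
[-2.8  4.8  1. ]
[0.4430541  0.01014217 0.03456746] [1.79983524e+02 1.12555550e-02 1.49701787e+02] 55.8667
```

View pics/s5.png

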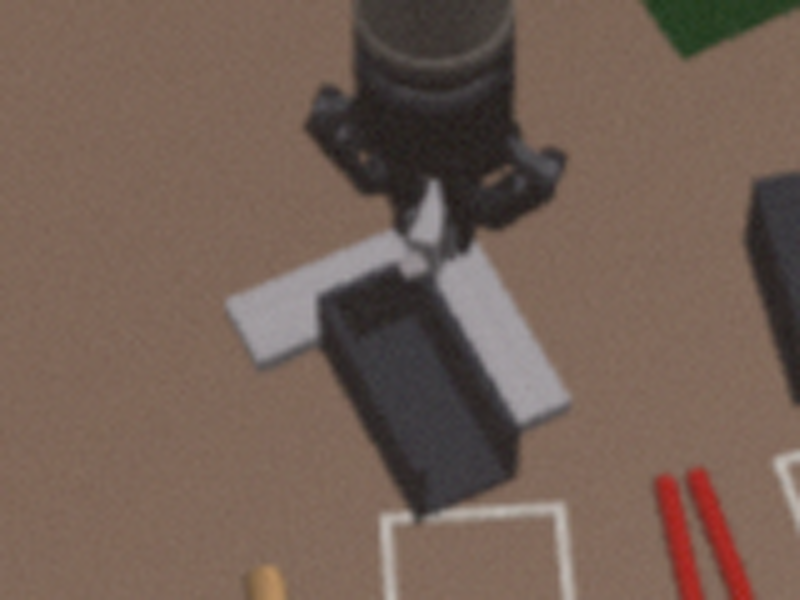

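Run:
```python
from h import *
d=np.load("c.npy");c,cy,f0=d[:3],d[3],d[4:]
c=press(c,cy,14.7,[1,0],6,.001,5,f0=f0)
c=press(c,cy,14.7,[1,-.8],4,.0008,7.5,f0=f0)
for i in range(4): robot.wait(.4); print(F()-f0)
e=np.array(readout.current_ee_pos());print(e,readout.current_tool_rot(),readout.current_t())
a=np.radians(14.7);R=np.array([[np.cos(a),-np.sin(a)],[np.sin(a),np.cos(a)]])
print("predicted centre",(e[:2]+R@[.02+.055,-.02-.028])*1000)
pose(e+np.r_[R@[-.015,.015],0],cy,True,.1); pose(e+np.r_[R@[-.015,.015],.085],cy,True,.2)
tops()
# carry to the rest
pose((.4304,-.4178,.12),125.3); 
im,w=cloud("scene");cv2.imwrite("pics/s6.png",im)
tops()
print(readout.current_t())
```

```text
press 1 r 5.0 f [-6.2  3.8  6. ] tcp [443.1  10.3  34.5] cmd [444.8  10.5  34.5]
press 0 r 9.2 f [-8.   4.6  8. ] tcp [443.1  10.2  34.4] cmd [445.8  10.1  34.5]
[-7.1  5.5  8. ]
[-8.4  5.2  9.2]
[-8.6  4.7  8.6]
[-7.4  4.2  8.8]
[0.44310422 0.01025241 0.03444754] [-179.82578159   -0.25439534  149.71215557] 58.5667
predicted centre [527.82968016 -17.14459574]
scene left 853 [5.154e+02 1.984e+02 1.046e+02 6.290e+01 2.000e-01] 0.06
scene mid 269 [529.2 -16.2 112.7  57.5  14.9] 0.0543
side left 743 [5.084e+02 2.008e+02 1.039e+02 6.320e+01 4.000e-01] 0.0588
side mid 43 [558.7 -30.3  48.7  10.7  15.6] 0.0527
scene left 834 [5.151e+02 1.989e+02 1.035e+02 6.180e+01 2.000e-01] 0.0599
scene mid 276 [529.8 -16.3 113.8  58.   14.9] 0.0545
side left 762 [5.085e+02 2.008e+02 1.036e+02 6.320e+01 4.000e-01] 0.0587
side mid 222 [522.1 -14.1 111.2  61.4  14.9] 0.0528
61.3917
```

Run:
```python
from h import *
print(exactc((.4305,-.4176,.06),125.2))
print(exactc((.4305,-.4176,.0326),125.2,.03),readout.current_ee_pos(),F())
robot.ungrasp(); robot.wait(.2)
p=np.array(readout.current_ee_pos()); pose(p+[0,0,.12],125.2,True,.15)
pose((.52,-.25,.22),125.2)
im,w=cloud("scene");print(readout.current_t())
cv2.imwrite("pics/s7.png",cv2.resize(im[215:335,70:230],(800,600),interpolation=cv2.INTER_CUBIC))
tops()
```

```text
(array([ 0.4305, -0.4176,  0.06  ]), 125.2)
(array([ 0.4305, -0.4176,  0.0326]), 125.2) [ 0.43062267 -0.41773421  0.032736  ] [ 0.3 -0.3 -3.3]
66.925
scene left 849 [5.161e+02 1.985e+02 1.055e+02 6.250e+01 2.000e-01] 0.0598
scene mid 283 [529.2 -16.4 112.5  58.   14.9] 0.0542
side left 749 [5.087e+02 2.009e+02 1.033e+02 6.360e+01 4.000e-01] 0.0589
side mid 234 [522.3 -13.9 110.9  61.9  15.5] 0.0532
```

View pics/s7.png

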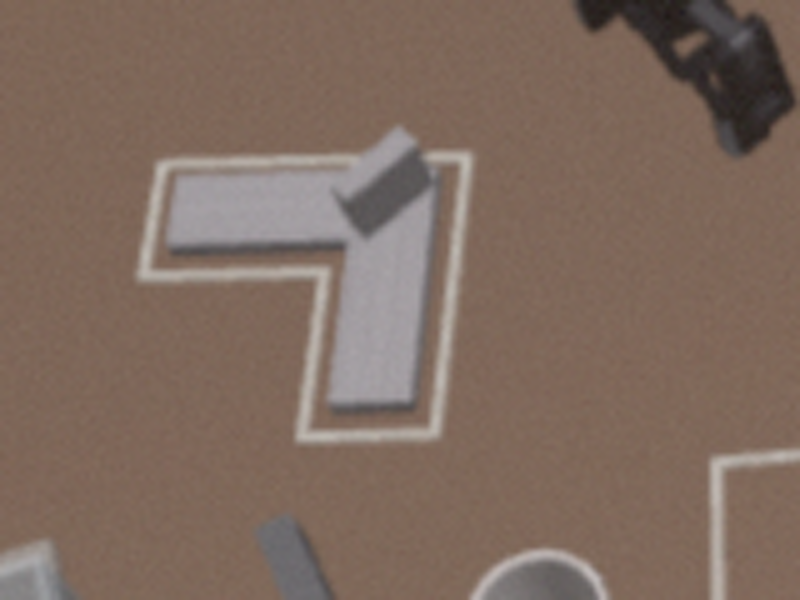

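The square lies evenly inside its outline (rib at (385,180) in the crop, an equal margin all round). Next I'll grip and slide the left piece.

```bash
cat >> h.py <<'E'
def slide(a,ya,b,yb,z=.0345):
    """grip the piece at a (tool yaw ya), slide it to b (yaw yb), let go, rise"""
    pose((*a,.14),ya); exactc((*a,.10),ya,.1); c,cy=exactc((*a,z),ya)
    print("at",np.round(readout.current_ee_pos(),4),F())
    robot.close(); robot.wait(.3); g=np.array(readout.current_ee_pos())
    print("grip",readout.current_finger_gap(),readout.current_grasp_force(),F(),g)
    dz=c[2]-.0004
    robot.move_linear([*b,dz],v=.05,rotation=[180,0,yb]); robot.wait(.3)
    e=np.array(readout.current_ee_pos()); print("end",np.round(e,4),readout.current_tool_rot(),F())
    robot.move_linear([*(np.array(b)*2-e[:2]),dz],v=.02,rotation=[180,0,yb]); robot.wait(.3)
    e=np.array(readout.current_ee_pos()); print("end",np.round(e,4),F())
    robot.ungrasp(); robot.wait(.2); pose((*e[:2],.14),yb,True,.15); print(readout.current_t())
E
python3 - <<'E'
from h import *
slide((.513,.199),180.2,(.653,.204),184.4)
pose((.50,-.25,.22),125.2)
tops(); im,_=imaging.camera("scene");cv2.imwrite("pics/s8.png",cv2.resize(im[170:380,230:510],(800,600),interpolation=cv2.INTER_CUBIC))
E
```

```text
at [0.5132 0.1991 0.0348] [-0.3  0.1 -0.4]
grip 0.05930337088019118 68.2641613483429 [-1.  -0.8  4.2] [0.51325334 0.19889225 0.03485366]
end [0.6473 0.2069 0.0352] [ 179.88649174   -0.60401881 -175.44165462] [-13.1   0.1  15.2]
end [0.6535 0.2059 0.0352] [-12.4   2.7  12.8]
78.125
scene left 968 [655.1 205.9 102.7  62.5   5.2] 0.0601
scene mid 278 [529.8 -16.3 113.9  58.   14.9] 0.0545
side left 656 [647.9 207.3 104.7  62.1   5.2] 0.0586
side mid 227 [522.2 -13.7 110.6  62.   15. ] 0.0529
```

View pics/s8.png

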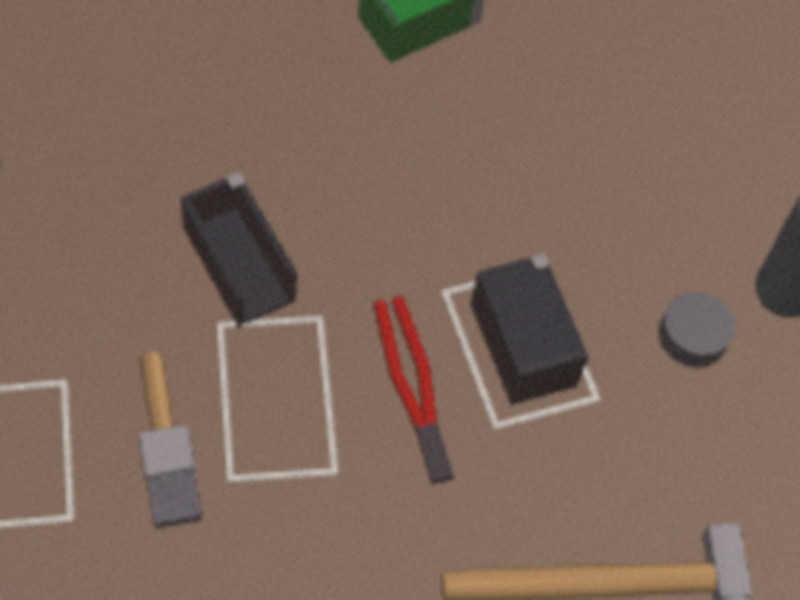

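Run:
```python
from h import *
slide((.527,-.0163),194.9,(.6585,-.0105),172.4,z=.033)
pose((.50,-.25,.25),125.2)
specs=(("left",.06,.2),("mid",.055,-.01)); tops(specs); im,_=imaging.camera("scene");cv2.imwrite("pics/s9.png",im)
```

```text
at [ 0.5272 -0.0163  0.0332] [-0.1 -0.3  1.1]
grip 0.05513410890889838 66.69298052787781 [ 0.8 -2.   4.5] [ 0.52745789 -0.01679723  0.03340343]
end [ 0.6541 -0.0075  0.0336] [179.91284927  -0.55726338 172.49213238] [-11.9   1.6  16.1]
end [ 0.6588 -0.0089  0.0336] [-11.4   3.8  14.6]
90.325
scene left 969 [655.9 206.2 104.   61.9   4.7] 0.06
scene mid 171 [659.5 -16.1 111.9  45.1 -11.5] 0.0545
side left 655 [648.9 207.9 102.6  62.9   5.3] 0.0587
side mid 97 [648.  -30.5 115.9  30.3 -21.3] 0.053
```

View pics/s9.png

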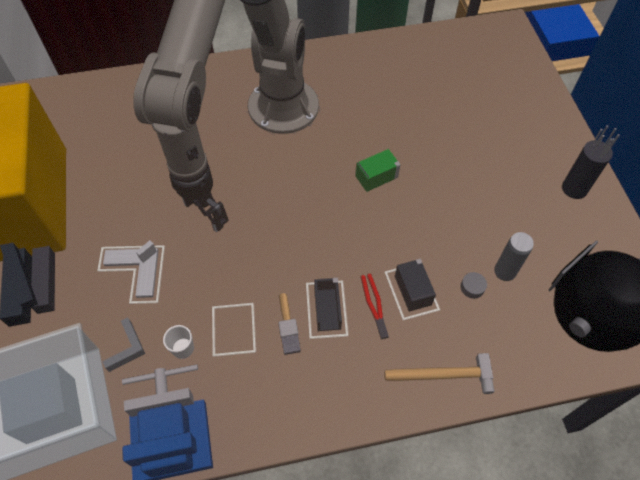

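Run:
```python
from h import *
out=[]
for n,(r,c) in {"scene":((265,350),(295,450)),"side":((185,300),(190,340))}.items():
    im,w=cloud(n); z=w[...,2]
    m=(abs(z-.055)<.005)&(abs(w[...,0]-.655)<.08)&(abs(w[...,1]+.01)<.06)
    print(n,rect(plane(n,np.argwhere(m)[:,::-1],.055)))
    out.append(cv2.resize(im[r[0]:r[1],c[0]:c[1]],(700,290 if n=="scene" else 310),interpolation=cv2.INTER_CUBIC))
cv2.imwrite("pics/s10.png",np.vstack(out))
```

```text
scene [661.1  -8.2 113.6  56.1  -7.2]
side [653.5  -7.1 112.4  58.   -7.5]
```

View pics/s10.png

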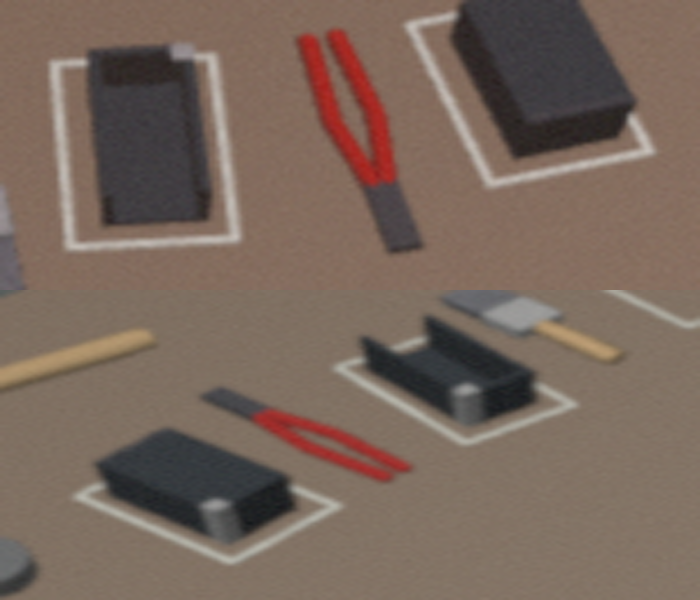

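Both pieces sit squarely in their rectangles with chalk visible on all sides (channel at about (150,140) and box at (545,70) in the upper crop). The square is in its outline, and the bystanders and green decoy look unmoved.

Run:
```python
from h import *
print(ticket.sign_off(),readout.current_t())
```

```text
the job is handed in; nothing more can be done
the job is handed in; nothing more can be done
```

The job is handed in: the left and middle workpieces were checked in that order and slid into their rectangles (within about 3 mm and 1°), the square lies in its outline, and there was no right-hand workpiece.

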